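# Open the fume filter pot and clip its filter clamp

### The job

The clamp that holds the filter inside the fume extractor's filter pot has sprung off its pin. Twist the pot's bayonet cover about a quarter turn counterclockwise (seen from above) to free its two ears from the hooks, lift it off and set it down, without dropping it, right way up on the clear part of the black rubber mat, wholly on the mat. Then push the clamp down until it snaps under its pin and stays there; leave the other things on the bench where they are.

Things in the scene. Friction and masses are not known exactly. Their poses are not given: they have to be found in the camera images.
- housing_plate (a point): Filter pot: grey, round, 136 mm across, 45 mm high, fixed to the bench, a pipe stub (35 mm) on its +x side. Point: centre of its flat top plate, on its axis; z up, x towards the stub. The cover stands on the plate, centred with 2 mm of play by the 80 mm filter disc, which rises 6 mm.
- hook (a point): Middle of the roof of one of the pot's two fixed steel hooks at the rim (the other is opposite): radius 49 to 66 mm, top 12 mm above the plate, underside 7.5 mm. Seen from above, counterclockwise from the pot's x, the roofs span -17 to 55 and 163 to 235 deg, closed at the first end, open at the other. Stop posts at 98 to 104 and 278 to 284 deg.
- cover_grip (a point): Bayonet cover, white plastic, loose, 0.13 to 0.25 kg: inverted cup, 92 mm across, 60 mm high (inside 84 and 55), an upright straight wing on top, 70 mm long (cover x), 14 mm thick (cover y), 30 mm high. Point: centre of the wing, 15 mm above the cup's flat top, 75 mm above the cover's lower edge; z up.
- ear (a point): Centre of one of the cover's two ears (other opposite), at its lower edge under the wing's ends (cover +x, -x): 18 mm wide, 5 mm thick, out to 58 mm. At the start under the roofs (2.5 mm play), cover x 0 to 0.1 rad counterclockwise from the pot's x. Clear of the roofs at 67 to 86 deg (aim at 77); posts stop it at 88. Light friction; nothing pushes it up.
- clamp (a joint): Hinge of the sprung filter clamp under the cover, in rad: 0.45 = sprung up (start), about 0.0 = clipped under its pin, -0.03 = lower stop. Its spring throws it back up unless it is snapped past the pin, which happens at about 0.09; pushing the pad down past the snap takes about 8 N.
- clamp_pad (a point): Centre of the top of the clamp's black thumb pad (16 x 20 mm), to be pushed straight down. The clamp is a strip 12 mm wide along the pot's x, hinged 30 mm to the -x side of the pot's axis, 16 mm above the plate. The pad's top is about 45 mm above the plate and 2 mm to the -x side of the axis when sprung up; 30 mm and 8 mm to the +x side when clipped; 29 mm at the lower stop.
- pin (a point): Centre of the clamp's dark steel pin, a 6 mm bar across the pot's x, sprung sideways: 29 mm to the +x side of the pot's axis, its top 24 mm above the plate. The clamp's nose snaps under it.
- mat_spot (a point): Black rubber mat, 180 mm (its x) by 240 mm (its y), 3 mm thick, fixed flat on the bench. Point: on its top surface, middle of its clear part, 45 mm to the +y side of the mat's centre; the edges are 90 mm away in x, 75 mm in +y, 165 mm in -y. A circuit board lies on its -y end, about 105 to 150 mm away.
- board_a: Bystander: green circuit board 60 x 40 mm, 13 mm high, lying on the mat; origin under its centre.
- board_b: Bystander: blue circuit board 60 x 40 mm, 13 mm high, at the left side of the bench; origin under its centre.
- spool: Bystander: spool 56 mm across and 40 mm high, standing beside the pot on its -x side, 105 to 125 mm from the pot's axis; origin under its centre.
- screwdriver_grip (a point): Bystander: screwdriver 170 mm long, lying at the right side of the bench; this point is in its handle.
- flux: Bystander: small bottle 40 mm across and 75 mm high, standing at the right side of the bench; origin under its centre.
- tin: Bystander: open steel tin 68 mm across and 35 mm high, at the left side of the bench; origin under its centre.
Not all that is in view belongs to the job. Of the things like the part that bears cover_grip, leave any that is blue or pink; of the rest the larger one is meant.

How it is judged:
On the way, in this order (a step that is already met when the one before it is completed fails the run):
1. the cover, still seated on the pot, is twisted until its ears are out from under the hooks (angle between the x axis of cover_grip and the x axis of housing_plate, either way round above 1.12 rad and z of cover_grip in the frame of housing_plate below 0.082 m and horizontal distance between cover_grip and housing_plate below 0.008 m), for 0.1 s.
2. the cover is lifted clear of the pot (z of cover_grip in the frame of housing_plate above 0.125 m), for 0.1 s.
3. the cover stands right way up on the mat, released (x of cover_grip in the frame of mat_spot between -0.042 and 0.042 m and y of cover_grip in the frame of mat_spot between -0.05 and 0.029 m and z of cover_grip in the frame of mat_spot between 0.07 and 0.08 m and angle between cover_grip's own z axis and vertical below 0.08 rad and contact force between the fingers and cover below 0.3 N), for 0.2 s.
4. the clamp is snapped under its pin (value of joint clamp below 0.06 rad), for 0.1 s.
At the end, for the whole second after the job is handed in: The cover rests right way up (within 0.08 rad) and still on the mat, its cup within the mat's edges (axis within 42 mm of the spot across the mat, from 50 mm towards the board to 29 mm away from it), and the clamp is held under its pin (joint below 0.06 rad) (x of cover_grip in the frame of mat_spot between -0.042 and 0.042 m and y of cover_grip in the frame of mat_spot between -0.05 and 0.029 m and z of cover_grip in the frame of mat_spot between 0.07 and 0.08 m and angle between cover_grip's own z axis and vertical below 0.08 rad and value of joint clamp below 0.06 rad and linear speed of cover below 0.02 m/s); the robot touches nothing.
It fails at once if a bystander is moved by more than 30 mm (distance of any of board_a, board_b, spool, screwdriver_grip, flux, tin from where it was at the start of the episode above 0.03 m).
It fails at once if the cover is dropped (falls free faster than 0.7 m/s) (linear speed of cover above 0.7 m/s and contact force between the fingers and cover below 0.3 N).
It also fails if it takes over 48 s, if anything falls off the work surface, if the arm or the gripper's body presses on something with over 40 N, if the wrist force passes 120 N, or if a joint passes its speed limit or range.

### The arm

A 6-joint arm with a two-finger parallel gripper is mounted at the origin on the work surface. World frame = base frame: x ahead of the robot, y to its left, z up, the work surface at z = 0. Lengths are in m, angles in rad, forces in N, time in s.
With the tool pointing down it reaches from about 0.35 to 0.775 m from the base axis. Payload 5.5 kg.
Tool frame: the origin (TCP) lies at the very end of the fingers, on their centre line; the grasp point (between the pads) lies 19 mm behind it (env.grip_point_offset is the distance from the TCP to the grasp point, in m); z points along the fingers, y is the line along which they close (so a half turn about z gives the same grasp; the last joint's range is limited). The gripper opens to 85 mm and grips with 20 to 120 N. Pads are 22 mm wide; open, the fingers measure 114 mm over their backs; the gripper's body (76 mm by 85 mm) begins 54 mm behind the grasp point. The pads swing forward as they close: fully open they stand 13 mm farther back than shut.
Start: joints at [1.205, 0.313, 0.046, 1.304, 0, 1.431], TCP at [0.129, 0.56, 0.231] pointing down, gripper open.
Joint ranges: [-2.76, 2.76], [-0.86, 1.69], [-1.03, 1.26], [-2.2, 2.34], [-1.47, 1.5], [-3.14, 3.14]. Speed limits (rad/s): [2.57, 2.57, 3.14, 3.14, 3.14, 3.14].

### API

Orientations are given as a unit quaternion [w, x, y, z].
In Python, from workcell import sensors, imaging, workorder, env gives the robot as it stands.
- The arm moves only by the shell command python3 -m handwheel 'ROWS' [FORCE]. ROWS is JSON, a list of rows, each a list of 5 numbers: the shift along the tool's x, y, z in mm, then the turn about the tool's z in rad, then the opening, from 0 (shut) to 1 (fully open). A call has 1 to 8 rows; each row is the pose to reach, as a shift and turn from the pose commanded when the call began, along the tool's axes at that moment; what a row does not reach only later rows make up. A row lasts 1/10 s, in which the tool goes at most 50 mm and 8.59 degrees, less where a joint would pass 70% of its speed; a pose out of reach is approached as far as the arm can. A call with a gripper value outside its range is refused whole. The fingers move at their own pace and stop on an object; FORCE is the grip in N (left out, the last holds). Time passes only in rows, so rows that repeat a pose let the fingers close. It gives the time, the measured TCP pose, the force, the opening and the grip force at its end, in the units of the state.
- sensors.get_state(): the state, without advancing time (a new reading comes with each control period).
- imaging.read_camera(name): name is "scene" or "top"; returns a dict with "color" (420x560x3 uint8, blue, green, red), "z_map" (420x560 float32, m along the optical axis (not along the pixel's ray), 0 where there is no reading), "fx", "fy", "cx", "cy" (pixels), "xyz" and "rotation" of the camera in the world. Camera axes: x right, y down, z forward; pixel columns grow to the right and rows downward; lengths in m; the calibration is good to about 2 mm. A picture is of the moment at which its call begins.
- workorder.hand_in(): hands the job in; it is judged then, once.
The state is a dict: "clock": time; "joint_pos": joint angles; "qvel": joint speeds; "tau": joint torques, N m; "tcp_pos": TCP position; "orientation": TCP orientation; "wrist_force": force on the tool from outside, world axes, zero at the start; "ft_torque": the same for the moment, N m; "finger_gap": finger opening in m; "grip_force": force on a finger pad.
Only numpy, scipy, OpenCV 4.12 (cv2) and the standard library are available. Lean on these libraries where they do the work, as an engineer would, in place of code of your own. Each camera call takes 0.05 s, during which the arm holds its last target. There are 200 camera calls.

## Working session

There is one attempt and no reset: what is moved stays moved. The work goes in short steps, Python scripts to look and compute and a shell command to move; the robot and the scene stay as the last step left them, time stands still between calls to the robot, and variables do not carry over. Pictures are saved under pics/ and viewed, at most 10 in all, crops included, and the job is handed in when it is done.

```bash
mkdir -p pics; ls
cat > h.py <<'E'
import numpy as np,cv2
from workcell import sensors,imaging,env
def cam(n):
    c=imaging.read_camera(n); return c
def pts(c):
    v,u=np.mgrid[0:420,0:560]; z=c["z_map"]
    p=np.stack([(u-c["cx"])/c["fx"]*z,(v-c["cy"])/c["fy"]*z,z],-1)
    R=np.array(c["rotation"])
    if R.shape!=(3,3):
        from scipy.spatial.transform import Rotation as Ro
        R=Ro.from_quat(np.r_[R[1:],R[0]]).as_matrix()
    w=p@R.T+np.array(c["xyz"]); w[z==0]=np.nan; return w
E
python3 - <<'E'
from h import *
for n in("top","scene"):
    c=cam(n); cv2.imwrite(f"pics/{n}0.png",c["color"]); np.savez(f"{n}0.npz",w=pts(c),color=c["color"]); print(n,c["xyz"],np.array(c["rotation"]).tolist(),c["fx"])
print(sensors.get_state())
E
```

```text
pics
top [3.60054969e-01 5.98013457e-04 1.07858302e+00] [0.052585973539718736, -0.7014318981562727, 0.7087658990716087, -0.053655455910673076] 388.1422069752854
scene [ 1.69807366 -0.33180825  1.07866744] [-0.3507904861526194, 0.7068230295653049, 0.556670382325266, -0.25974088076922996] 521.1240170974056
{'clock': 0.1, 'joint_pos': array([ 1.20538170e+00,  3.13919073e-01,  4.50747152e-02,  1.30360721e+00,
       -1.93641493e-05,  1.43121666e+00]), 'qvel': array([-9.69914922e-05, -3.16351872e-03,  1.44508255e-03,  3.52023717e-04,
       -2.82742462e-04, -6.10612460e-04]), 'tau': array([ 3.69284389e-03, -4.81723452e+01,  2.99244905e+01,  1.26928373e-02,
       -6.69669112e-05, -8.53597385e-06]), 'tcp_pos': array([0.12858903, 0.55995728, 0.23049428]), 'orientation': array([-1.97382802e-04,  1.12677626e-01,  9.93631253e-01, -8.03794769e-04]), 'wrist_force': array([-0.17427304, -0.0121864 ,  0.63551305]), 'ft_torque': array([-0.00670891,  0.03251198, -0.01476759]), 'grip_force': 0.0, 'finger_gap': 0.0851033461421817}
```

View pics/top0.png

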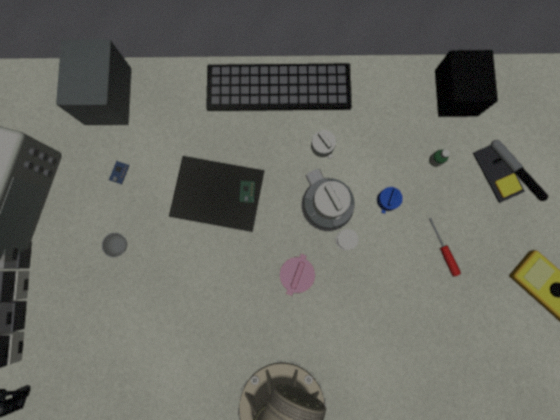

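View pics/scene0.png

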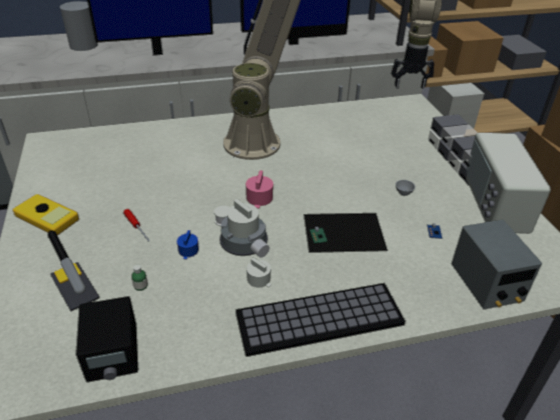

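The top view shows the target cover on the pot at (333,197), its stub at (315,177), the mat around (218,193) with the green board on its right, and the spool at (347,239). The pink, blue and small white covers at (297,273), (390,199) and (323,143) are decoys. The scene view agrees: pot at (243,232), mat at (345,232).

Run:
```python
from h import *
d=np.load("top0.npz");w=d["w"];col=d["color"]
hsv=cv2.cvtColor(col,cv2.COLOR_BGR2HSV)
v,u=np.mgrid[0:420,0:560]
near=(abs(u-330)<45)&(abs(v-200)<45)
z=w[...,2]
print("table z",np.nanmedian(z[100:130,180:200]))
def rep(n,m):
    p=w[m]; 
    (cx,cy),r=cv2.minEnclosingCircle(p[:,:2].astype(np.float32)); rc=cv2.minAreaRect(p[:,:2].astype(np.float32))
    b=cv2.boxPoints(rc); e=max([b[1]-b[0],b[2]-b[1]],key=np.linalg.norm)
    print(n,m.sum(),"mean",p.mean(0).round(4),"z",np.percentile(p[:,2],[5,50,95]).round(4),"circ",round(cx,4),round(cy,4),round(r,4),"rect",np.round(rc[0],4),np.round(rc[1],4),"ang",np.degrees(np.arctan2(e[1],e[0])).round(1))
rep("wing top",near&(z>0.125)&(z<.145))
rep("cup top",near&(z>0.098)&(z<.112))
rep("cup+wing",near&(z>0.098)&(z<.145))
rep("plate",near&(z>0.036)&(z<.062))
rep("stub",near&(z>0.02)&(z<.04)&(v<186)&(u<322))
rep("all",near&(z>0.03)&(z<.15))
mat=(hsv[...,2]<60)&(abs(u-218)<60)&(abs(v-193)<50)
mat=cv2.morphologyEx(mat.astype(np.uint8),cv2.MORPH_OPEN,np.ones((3,3)))>0
rep("mat",mat)
g=(abs(u-247)<14)&(abs(v-191)<18)&(hsv[...,1]>70)&(hsv[...,0]>35)&(hsv[...,0]<95)&(hsv[...,2]>40)
rep("boarda",g)
rep("spool",(abs(u-347)<14)&(abs(v-239)<14)&(z>.033)&(z<.047))
rep("small",(abs(u-323)<16)&(abs(v-143)<16)&(z>.02)); rep("pink",(abs(u-297)<26)&(abs(v-273)<26)&(z>.02))
o=[]
for n in("top","scene"):
    c=np.load(n+"0.npz")["color"]; a=c[155:235,290:370] if n=="top" else c[190:290,200:300]
    o.append(cv2.resize(a,(400,400),interpolation=cv2.INTER_CUBIC))
cv2.imwrite("pics/crop.png",np.clip(np.hstack(o)*1.4,0,255).astype(np.uint8))
```

```text
table z -1.0987605315482263e-05
wing top 174 mean [ 0.5291 -0.1338  0.1344] z [0.1283 0.1347 0.1383] circ 0.5301 -0.134 0.0351 rect [ 0.5304 -0.1345] [0.0697 0.0153] ang 27.1
cup top 798 mean [ 0.5284 -0.1333  0.1052] z [0.1024 0.1052 0.1083] circ 0.5298 -0.1352 0.0466 rect [ 0.5297 -0.1348] [0.0897 0.0887] ang 87.8
cup+wing 1003 mean [ 0.5285 -0.1333  0.1106] z [0.1025 0.1058 0.1358] circ 0.5298 -0.1352 0.0466 rect [ 0.5297 -0.1348] [0.0897 0.0887] ang 87.8
plate 1291 mean [ 0.5105 -0.134   0.0473] z [0.0385 0.0454 0.0587] circ 0.5167 -0.1446 0.1158 rect [ 0.5198 -0.1349] [0.2135 0.1351] ang 4.4
stub 54 mean [ 0.6005 -0.0877  0.0345] z [0.027  0.0353 0.0394] circ 0.6042 -0.0986 0.0257 rect [ 0.604  -0.0978] [0.0323 0.0419] ang -65.9
all 2413 mean [ 0.5185 -0.1323  0.0744] z [0.0387 0.0577 0.1337] circ 0.5151 -0.1408 0.1165 rect [ 0.5207 -0.1348] [0.2155 0.1351] ang 4.4
mat 4846 mean [nan nan nan] z [nan nan nan] circ 0.5681 0.1777 0.1439 rect [nan nan] [0. 0.] ang nan
boarda 98 mean [nan nan nan] z [nan nan nan] circ 0.5721 0.0913 0.0321 rect [0.5716 0.091 ] [0.0368 0.056 ] ang -4.3
spool 345 mean [ 0.4311 -0.1805  0.0403] z [0.0372 0.0404 0.0433] circ 0.4384 -0.1745 0.0369 rect [ 0.437  -0.1805] [0.0659 0.0553] ang 9.0
small 492 mean [ 0.6973 -0.1228  0.0463] z [0.0311 0.044  0.0664] circ 0.7013 -0.1242 0.0337 rect [ 0.7001 -0.1234] [0.064  0.0646] ang -1.2
pink 989 mean [ 0.339  -0.0432  0.0651] z [0.0572 0.0607 0.0911] circ 0.3392 -0.0433 0.0459 rect [ 0.3389 -0.0434] [0.0883 0.087 ] ang 89.4
```

View pics/crop.png

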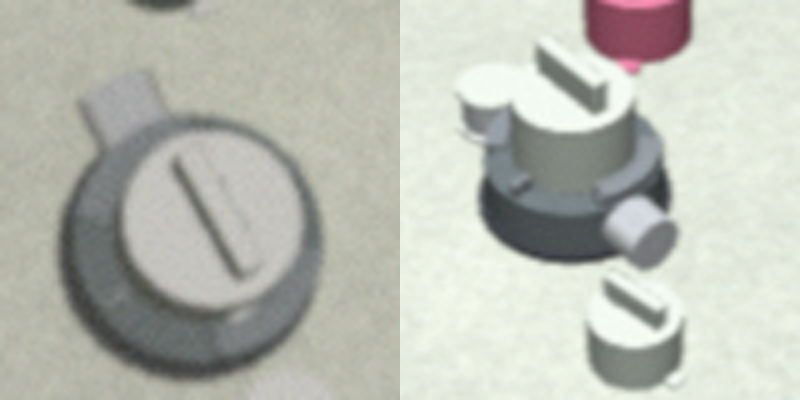

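```bash
python3 -m handwheel '[[-273,-293,20,0,1],[-273,-293,20,0,1],[-273,-293,20,0,1],[-273,-293,20,0,1],[-273,-293,20,0,1],[-273,-293,20,0,1],[-273,-293,20,0,1],[-273,-293,20,0,1]]' 60
python3 - <<'E'
from h import *
# mat by casting rays on z=.003
c=np.load("top0.npz")["color"]; cc=cam("top")
from scipy.spatial.transform import Rotation as Ro
q=np.array(cc["rotation"]);R=Ro.from_quat(np.r_[q[1:],q[0]]).as_matrix();o=np.array(cc["xyz"])
m=(cv2.cvtColor(c,cv2.COLOR_BGR2GRAY)<75).astype(np.uint8); m[:150]=0;m[240:]=0;m[:,:160]=0;m[:,275:]=0
m=cv2.morphologyEx(m,cv2.MORPH_OPEN,np.ones((3,3)))
cs=max(cv2.findContours(m,0,2)[0],key=cv2.contourArea)[:,0].astype(float)
d=np.c_[(cs[:,0]-cc["cx"])/cc["fx"],(cs[:,1]-cc["cy"])/cc["fy"],np.ones(len(cs))]@R.T
p=o+d*((.003-o[2])/d[:,2])[:,None]
rc=cv2.minAreaRect(p[:,:2].astype(np.float32)); print(rc, cv2.boxPoints(rc).round(3).tolist())
E
```

```text
clock: 0.9
tcp_pos: [0.3291, 0.2128, 0.2112]
orientation: [0.0, 0.112, 0.994, 0.0]
wrist_force: [1.8, 1.0, -0.4]
finger_gap: 0.0852
grip_force: 0.0
((0.5681952834129333, 0.17714357376098633), (0.2378755360841751, 0.17773394286632538), 78.98207092285156) [[0.4580000042915344, 0.07699999958276749], [0.6330000162124634, 0.0430000014603138], [0.6779999732971191, 0.2770000100135803], [0.5040000081062317, 0.3109999895095825]]
```

```bash
python3 -m handwheel '[[-273,-294,20,0,1],[-273,-294,20,0,1],[-273,-294,20,0,1],[-273,-294,20,0,1],[-273,-294,20,0,1],[-273,-294,20,0,1],[-273,-294,20,0,1],[-273,-294,20,0,1]]' 60
python3 -m handwheel '[[0,0,0,-0.7,0.6],[0,0,0,-0.7,0.6],[0,0,0,-0.7,0.6],[0,0,0,-0.7,0.6],[0,0,0,-0.7,0.6],[0,0,0,-0.7,0.6]]' 60
python3 - <<'E'
from h import *
s=sensors.get_state();from scipy.spatial.transform import Rotation as Ro
q=s["orientation"];R=Ro.from_quat(np.r_[q[1:],q[0]]).as_matrix()
print(s["joint_pos"],s["tcp_pos"],np.degrees(np.arctan2(R[1,1],R[0,1])),R.T@(np.array([.5298,-.135,.109])-s["tcp_pos"])*1000)
w=pts(cam("scene"));z=w[...,2]
near=np.hypot(w[...,0]-.53,w[...,1]+.135)<.05
p=w[near&(z>.128)&(z<.139)];print(len(p),cv2.minAreaRect(p[:,:2].astype(np.float32)),np.median(p,0))
E
```

```text
clock: 1.75
tcp_pos: [0.5286, -0.1335, 0.1909]
orientation: [-0.0, 0.113, 0.994, 0.0]
wrist_force: [0.8, 0.1, -0.4]
finger_gap: 0.0856
grip_force: 0.0
clock: 2.35
tcp_pos: [0.5279, -0.1314, 0.1909]
orientation: [-0.0, -0.235, 0.972, 0.0]
wrist_force: [0.1, 0.0, -0.8]
finger_gap: 0.0514
grip_force: 0.0
[-3.91703125e-01  2.69236658e-01 -1.13647563e-01  1.18899020e+00
  8.43140573e-05 -8.66001398e-01] [ 0.5278621  -0.13144887  0.19090682] 117.17527074014279 [-0.15408017 -4.11593954 81.90316023]
97 ((0.5338649153709412, -0.13255497813224792), (0.07132847607135773, 0.016186656430363655), 26.89162254333496) [ 0.53431547 -0.13227715  0.13372253]
```

```bash
python3 -m handwheel '[[-2,-4,40,0,0.5],[-2,-4,70,0,0.5],[-2,-4,81,0,0.5],[-2,-4,81,0,0.5],[-2,-4,81,0,0.5]]' 40
python3 -m handwheel '[[0,0,0,0,0.0],[0,0,0,0,0.0],[0,0,0,0,0.0],[0,0,0,0,0.0],[0,0,0,0,0.0],[0,0,0,0,0.0]]' 40
```

```text
clock: 2.9
tcp_pos: [0.5323, -0.1344, 0.1114]
orientation: [0.0, -0.235, 0.972, -0.0]
wrist_force: [-0.2, -0.3, 0.0]
finger_gap: 0.0429
grip_force: 0.0
clock: 3.5
tcp_pos: [0.5328, -0.1344, 0.112]
orientation: [0.001, -0.235, 0.972, -0.001]
wrist_force: [-1.1, 1.8, 5.3]
finger_gap: 0.0133
grip_force: 40.4
```

```bash
python3 -m handwheel '[[0,0,0,-0.1,0],[0,0,0,-0.2,0],[0,0,0,-0.3,0],[0,0,0,-0.4,0],[0,0,0,-0.5,0],[0,0,0,-0.6,0],[0,0,0,-0.65,0],[0,0,0,-0.65,0]]' 40
python3 - <<'E'
from h import *
c=cam("top");w=pts(c);z=w[...,2]
s=sensors.get_state(); print(s["wrist_force"],s["ft_torque"],s["joint_pos"][5])
cv2.imwrite("pics/tw.png",cv2.resize(c["color"][130:260,250:420],(680,520)))
E
```

```text
clock: 4.3
tcp_pos: [0.5324, -0.1338, 0.1119]
orientation: [0.001, -0.534, 0.846, -0.0]
wrist_force: [-0.1, 3.7, 7.8]
finger_gap: 0.0132
grip_force: 40.5
[-0.74271933  1.98748699  6.78696739] [0.55250704 0.19455306 0.04942917] -1.5181631081412643
```

View pics/tw.png

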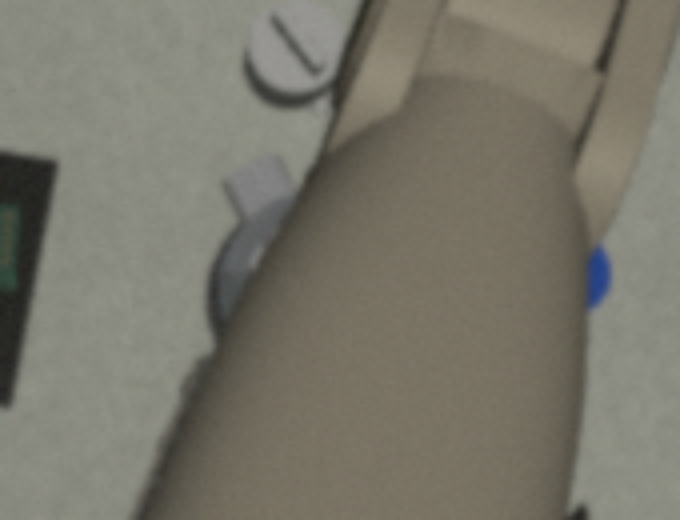

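The arm hides the cover here; only the pot's edge near (240,260) and the stub at (260,185) show. The forces are small, so I keep twisting.

```bash
python3 -m handwheel '[[0,0,0,-0.1,0],[0,0,0,-0.2,0],[0,0,0,-0.3,0],[0,0,0,-0.4,0],[0,0,0,-0.5,0],[0,0,0,-0.6,0],[0,0,0,-0.66,0],[0,0,0,-0.66,0]]' 40
python3 - <<'E'
from h import *
c=cam("scene");w=pts(c);z=w[...,2]
s=sensors.get_state(); print(s["wrist_force"],s["ft_torque"],s["joint_pos"])
cv2.imwrite("pics/tw2.png",cv2.resize(c["color"][160:300,160:320],(640,560),interpolation=cv2.INTER_CUBIC))
E
```

```text
clock: 5.15
tcp_pos: [0.5319, -0.1335, 0.1119]
orientation: [-0.001, 0.779, -0.627, 0.0]
wrist_force: [-1.7, 4.1, 9.2]
finger_gap: 0.0133
grip_force: 40.7
[-2.58453724  3.80702701  8.59909868] [0.79124218 0.54651729 0.15815525] [-3.93118141e-01  3.26244168e-01 -2.37143579e-01  1.00645499e+00
  1.38065013e-03 -2.17827070e+00]
```

View pics/tw2.png

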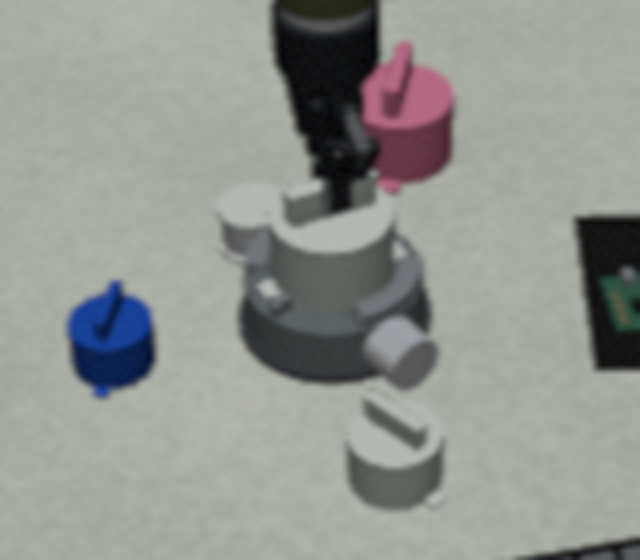

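The cover has turned with its wing. The ears at (268,290) and (400,250) are clear of the hooks, next to the stop posts. Now I lift.

```bash
python3 -m handwheel '[[0,0,-2,0,0],[0,0,-5,0,0],[0,0,-8,0,0],[0,0,-10,0,0],[0,0,-10,0,0]]' 60
python3 - <<'E'
from h import *
w=pts(cam("scene"));z=w[...,2];near=np.hypot(w[...,0]-.53,w[...,1]+.135)<.042
p=w[near&(z>.09)&(z<.125)];print(np.percentile(p[:,2],[30,50,70,90]))
E
```

```text
clock: 5.7
tcp_pos: [0.5321, -0.1346, 0.1207]
orientation: [-0.0, 0.778, -0.628, 0.0]
wrist_force: [-0.2, -1.0, -2.3]
finger_gap: 0.0127
grip_force: 58.5
[0.1132764  0.1142608  0.11595885 0.12037274]
```

```bash
python3 -m handwheel '[[0,0,-20,0,0],[0,0,-50,0,0],[0,0,-80,0,0],[0,0,-100,0,0],[0,0,-100,0,0],[0,0,-100,0,0]]' 60
python3 - <<'E'
from h import *
s=sensors.get_state();from scipy.spatial.transform import Rotation as Ro
q=s["orientation"];R=Ro.from_quat(np.r_[q[1:],q[0]]).as_matrix()
print(s["joint_pos"],s["tcp_pos"],R.T@(np.array([.575,.213,s["tcp_pos"][2]])-s["tcp_pos"])*1000)
E
```

```text
clock: 6.35
tcp_pos: [0.5318, -0.1343, 0.2199]
orientation: [-0.0, 0.778, -0.628, 0.0]
wrist_force: [-0.1, 0.1, -2.1]
finger_gap: 0.0128
grip_force: 58.9
[-3.93819915e-01  2.64931925e-01 -4.75538749e-02  1.25808260e+00
  3.52549908e-05 -2.17790254e+00] [ 0.53179141 -0.13433074  0.2199266 ] [-3.30314340e+02 -1.15750006e+02 -9.39085399e-03]
```

```bash
python3 -m handwheel '[[-30,-10,0,0,0],[-75,-26,0,0,0],[-120,-42,0,0,0],[-165,-58,0,0,0],[-210,-74,0,0,0],[-255,-89,0,0,0],[-295,-103,0,0,0],[-330,-116,0,0,0]]' 60
python3 -m handwheel '[[0,0,0,0,0],[0,0,30,0,0],[0,0,70,0,0],[0,0,105,0,0],[0,0,130,0,0],[0,0,138,0,0],[0,0,138,0,0],[0,0,138,0,0]]' 60
```

```text
clock: 7.15
tcp_pos: [0.5741, 0.215, 0.2179]
orientation: [0.001, 0.779, -0.627, -0.001]
wrist_force: [0.2, -0.4, -1.1]
finger_gap: 0.0127
grip_force: 58.7
clock: 7.95
tcp_pos: [0.5758, 0.2126, 0.0831]
orientation: [-0.0, 0.778, -0.628, 0.0]
wrist_force: [-0.3, -0.0, -1.2]
finger_gap: 0.0126
grip_force: 58.8
```

Run:
```python
from h import *
c=cam("scene");w=pts(c);z=w[...,2]
s=sensors.get_state();print(s["tcp_pos"],s["wrist_force"])
p=w[(np.hypot(w[...,0]-.575,w[...,1]-.213)<.045)&(z>.05)&(z<.09)];print(np.percentile(p[:,2],[30,50,70,90]))
cv2.imwrite("pics/pl.png",cv2.resize(c["color"][140:300,220:420],(750,600),interpolation=cv2.INTER_CUBIC))
```

```text
[0.57634528 0.21283399 0.08385634] [ 1.01651373 -0.63346179 -1.54831348]
[0.07465692 0.07605219 0.07783719 0.08174133]
```

View pics/pl.png

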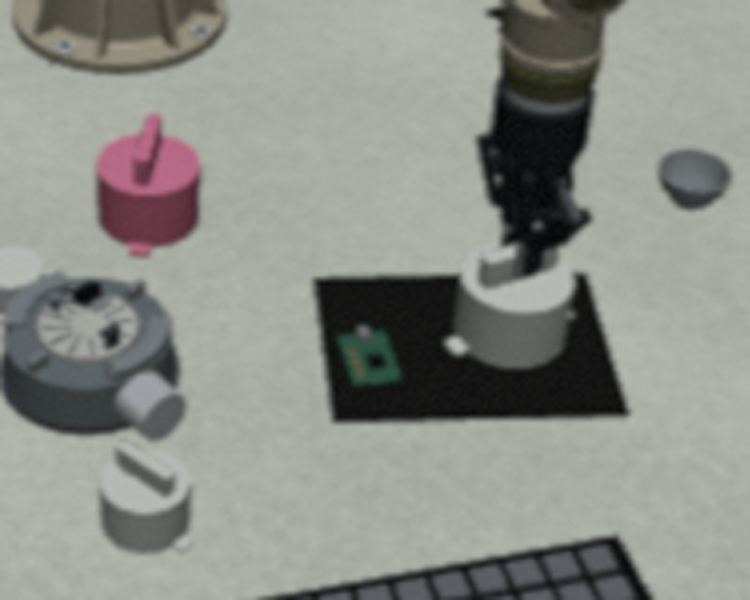

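The cover is over the mat's clear part at (515,310) and the board at (370,355) is clear of it. The open pot shows the clamp pad at (90,293). The cover is about 13 mm above the mat, so I lower it.

```bash
python3 -m handwheel '[[0,0,5,0,0],[0,0,9,0,0],[0,0,12,0,0],[0,0,13,0,0],[0,0,13,0,0],[0,0,13,0,0]]' 60
```

```text
clock: 8.6
tcp_pos: [0.5753, 0.2128, 0.0701]
orientation: [-0.0, 0.778, -0.628, 0.0]
wrist_force: [-2.5, -1.1, 4.6]
finger_gap: 0.013
grip_force: 59.6
```

```bash
python3 -m handwheel '[[0,0,0,0,0.15],[0,0,0,0,0.3],[0,0,0,0,0.45],[0,0,0,0,0.5],[0,0,0,0,0.5],[0,0,0,0,0.5],[0,0,0,0,0.5],[0,0,0,0,0.5]]' 40
python3 -m handwheel '[[0,0,-15,0,0.5],[0,0,-40,0,0.5],[0,0,-80,0,0.5],[0,0,-110,0,0.5],[0,0,-110,0,0.5],[0,0,-110,0,0.5]]' 40
python3 - <<'E'
from h import *
c=cam("scene");w=pts(c);z=w[...,2];v,u=np.mgrid[0:420,0:560]
def f(n,p):
    p=p.astype(np.float32)
    print(n,len(p),np.median(p,0).round(4),cv2.minAreaRect(p[:,:2]),cv2.minEnclosingCircle(p[:,:2]))
n=np.hypot(w[...,0]-.575,w[...,1]-.213)<.06
f("cuptop",w[n&(z>.058)&(z<.068)]);f("wing",w[n&(z>.087)&(z<.098)])
g=cv2.cvtColor(c["color"],cv2.COLOR_BGR2GRAY)
n=np.hypot(w[...,0]-.532,w[...,1]+.134)<.045
f("pad",w[n&(z>.08)&(z<.096)])
f("pad dark",w[n&(g<50)&(z>.06)])
c=cam("top");w=pts(c);z=w[...,2];n=np.hypot(w[...,0]-.532,w[...,1]+.134)<.045
g=cv2.cvtColor(c["color"],cv2.COLOR_BGR2GRAY)
f("pad top",w[n&(z>.08)&(z<.099)])
rim=(np.hypot(w[...,0]-.532,w[...,1]+.134)<.075)&(z>.04)&(z<.062); f("plate",w[rim])
s=sensors.get_state();from scipy.spatial.transform import Rotation as Ro
q=s["orientation"];R=Ro.from_quat(np.r_[q[1:],q[0]]).as_matrix();print(s["tcp_pos"],R.T.tolist())
cv2.imwrite("pics/pot.png",cv2.resize(c["color"][155:235,290:370],(480,480),interpolation=cv2.INTER_CUBIC))
E
```

```text
clock: 9.4
tcp_pos: [0.5752, 0.2129, 0.0694]
orientation: [-0.0, 0.778, -0.628, -0.0]
wrist_force: [-1.4, 0.3, -0.2]
finger_gap: 0.0428
grip_force: 0.0
clock: 10.0
tcp_pos: [0.5758, 0.213, 0.1803]
orientation: [-0.001, 0.778, -0.628, 0.001]
wrist_force: [-0.2, -0.9, -0.9]
finger_gap: 0.0423
grip_force: 0.0Traceback (most recent call last):
  File "<stdin>", line 7, in <module>
  File "<stdin>", line 5, in f
cv2.error: OpenCV(4.12.0) /io/opencv/modules/imgproc/src/convhull.cpp:143: error: (-215:Assertion failed) total >= 0 && (depth == CV_32F || depth == CV_32S) in function 'convexHull'
```

Run:
```python
from h import *
c=cam("scene");w=pts(c);z=w[...,2]
def f(n,p):
    q=np.ascontiguousarray(p[:,:2],np.float32)
    print(n,len(p),np.median(p,0).round(4),cv2.minAreaRect(q) if len(p) else 0,cv2.minEnclosingCircle(q) if len(p) else 0)
n=np.hypot(w[...,0]-.575,w[...,1]-.213)<.06
f("cuptop",w[n&(z>.058)&(z<.068)]);f("wing",w[n&(z>.087)&(z<.098)])
n=np.hypot(w[...,0]-.532,w[...,1]+.134)<.045
f("pad",w[n&(z>.08)&(z<.096)])
c=cam("top");w=pts(c);z=w[...,2];n=np.hypot(w[...,0]-.532,w[...,1]+.134)<.045
f("pad top",w[n&(z>.08)&(z<.099)])
s=sensors.get_state();from scipy.spatial.transform import Rotation as Ro
q=s["orientation"];R=Ro.from_quat(np.r_[q[1:],q[0]]).as_matrix();print(s["tcp_pos"],s["joint_pos"],R.T.round(4).tolist())
cv2.imwrite("pics/pot.png",cv2.resize(c["color"][155:235,290:370],(480,480),interpolation=cv2.INTER_CUBIC))
```

```text
cuptop 310 [0.5914 0.2082 0.063 ] ((0.5795511603355408, 0.20956465601921082), (0.09102870523929596, 0.08941717445850372), 48.76595687866211) ((0.577509880065918, 0.21097178757190704), 0.04866589233279228)
wing 96 [0.5794 0.2105 0.0922] ((0.5768844485282898, 0.21236877143383026), (0.01776263117790222, 0.07050105929374695), 13.26773452758789) ((0.5737800598144531, 0.2116367667913437), 0.03559904918074608)
pad 51 [ 0.5394 -0.1309  0.0879] ((0.538518488407135, -0.12967315316200256), (0.03311283141374588, 0.02141384780406952), 23.41372299194336) ((0.5385231375694275, -0.12881481647491455), 0.01743796467781067)
pad top 83 [ 0.534  -0.1309  0.0887] ((0.5363627672195435, -0.13072431087493896), (0.03075483813881874, 0.019467169418931007), 28.40207862854004) ((0.5366666316986084, -0.1319955736398697), 0.017318155616521835)
[0.57428204 0.21264119 0.17788467] [ 2.23566419e-01  4.06788723e-01  5.03002773e-02  1.21697272e+00
  8.61388425e-05 -1.56063214e+00] [[0.2118, -0.9773, -0.0001], [-0.9773, -0.2118, 0.0027], [-0.0026, -0.0005, -1.0]]
```

View pics/pot.png

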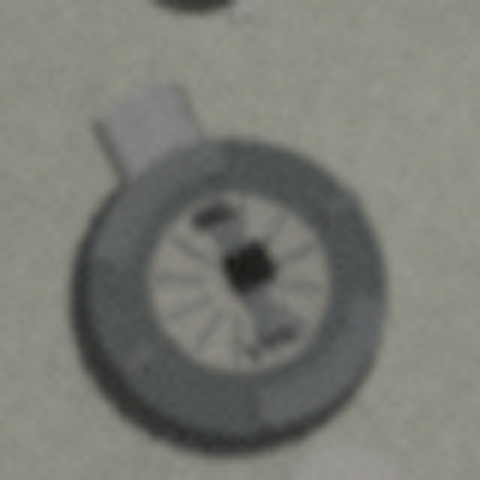

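The pot is open. The black pad is at (248,266), the pin slot at (215,218), the stub up and left; the cover stands well on the mat. Next, fingers shut over the pad.

```bash
python3 -m handwheel '[[30,10,0,0,0],[75,25,0,0,0],[120,41,0,0,0],[165,56,0,0,0],[210,71,0,0,0],[255,86,0,0,0],[300,102,0,0,0],[328,111,0,0,0]]' 40
python3 -m handwheel '[[0,0,0,0,0],[0,0,30,0,0],[0,0,60,0,0],[0,0,75,0,0],[0,0,75,0,0],[0,0,75,0,0]]' 40
```

```text
clock: 10.95
tcp_pos: [0.5348, -0.134, 0.178]
orientation: [0.001, 0.778, -0.629, -0.001]
wrist_force: [0.2, 0.1, -0.3]
finger_gap: 0.0005
grip_force: 0.0
clock: 11.55
tcp_pos: [0.5358, -0.1303, 0.1039]
orientation: [0.0, 0.779, -0.627, -0.001]
wrist_force: [-0.4, -0.0, 0.5]
finger_gap: 0.0002
grip_force: 0.0
```

```bash
python3 -m handwheel '[[0,0,6,0,0],[0,0,12,0,0],[0,0,17,0,0],[0,0,21,0,0],[0,0,24,0,0],[0,0,27,0,0],[0,0,29,0,0],[0,0,29,0,0]]' 40
```

```text
clock: 12.35
tcp_pos: [0.5359, -0.1313, 0.0751]
orientation: [0.0, 0.778, -0.628, -0.0]
wrist_force: [0.9, 0.4, 1.0]
finger_gap: 0.0001
grip_force: 0.7
```

```bash
python3 -m handwheel '[[0,0,1,0,0],[0,0,2,0,0],[0,0,2,0,0]]' 40
python3 -m handwheel '[[0,0,-10,0,0],[0,0,-40,0,0],[0,0,-80,0,0],[0,0,-100,0,0],[0,0,-100,0,0]]' 40
python3 -m handwheel '[[150,0,-60,0,0],[150,0,-60,0,0],[150,0,-60,0,0],[150,0,-60,0,0],[150,0,-60,0,0]]' 40
python3 - <<'E'
from h import *
c=cam("scene");w=pts(c);z=w[...,2]
n=np.hypot(w[...,0]-.535,w[...,1]+.133)<.03
print(np.nanpercentile(z[n],[50,80,90,95,99]))
n=np.hypot(w[...,0]-.575,w[...,1]-.213)<.06;p=w[n&(z>.087)];print(np.median(p,0))
cv2.imwrite("pics/end.png",cv2.resize(c["color"][160:300,180:400],(770,490),interpolation=cv2.INTER_CUBIC))
E
```

```text
clock: 12.65
tcp_pos: [0.5364, -0.1311, 0.0739]
orientation: [-0.0, 0.778, -0.628, 0.0]
wrist_force: [-0.1, 1.3, 5.4]
finger_gap: -0.0
grip_force: 2.8
clock: 13.15
tcp_pos: [0.5378, -0.1321, 0.1772]
orientation: [-0.001, 0.778, -0.628, 0.003]
wrist_force: [0.1, 0.5, -0.7]
finger_gap: -0.0001
grip_force: 0.0
clock: 13.65
tcp_pos: [0.5677, -0.2798, 0.2326]
orientation: [0.0, 0.777, -0.629, -0.0]
wrist_force: [0.3, 0.6, 0.6]
finger_gap: -0.0003
grip_force: 0.0
[0.04996035 0.06264875 0.07121097 0.07407005 0.07692873]
[0.57865618 0.21125111 0.0923246 ]
```

View pics/end.png

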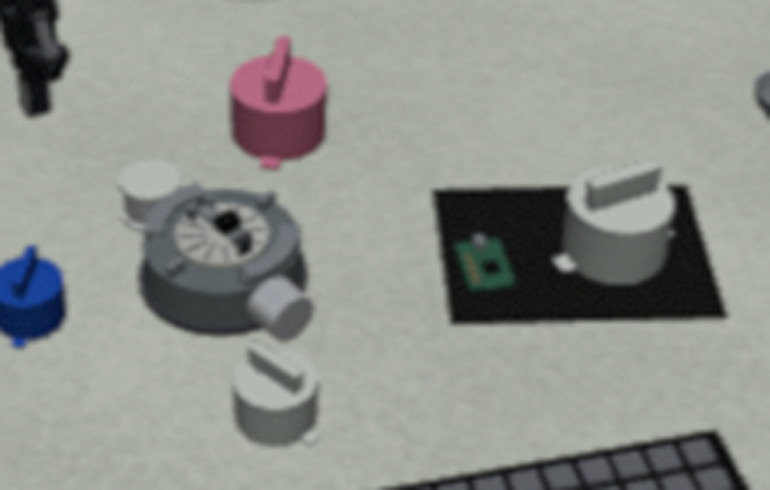

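The pad at (228,222) now stands about 30 mm above the plate and stays there, so the clamp is clipped. The cover stands upright on the mat at (617,230), and the board and spool have not moved.

```bash
python3 -c "
from workcell import workorder
print(workorder.hand_in())"
```

```text
the job is handed in; nothing more can be done
None
```

I twisted the cover free, lifted it off and set it upright on the clear part of the mat. The clamp is snapped under its pin, and I handed the job in at about 14 s; no verdict came back.

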